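# Stop the toothbrush stand rocking

## Task

The five-slot toothbrush stand rocks on the tiled shelf because its one screw foot is wound too far up and hangs clear of the tiles. Turn the knob at that corner until the stand no longer rocks and rests on all four feet at once: not so little that the screw foot still hangs, not so far that it lifts another foot. Leave the stand where it stands, do not tip it, leave the other things on the shelf alone, and let go at the end.

Things in the scene. Friction and masses are not known exactly. Their poses are not given: they have to be found in the camera images.
- stand: Toothbrush stand, loose, about 0.9 kg. Grey base plate 180 (x) x 130 (y) x 14 mm, top 36 mm above the shelf, four feet at (+-72, +-48) mm. Origin below the plate's middle at the level of the soles, z up. It rests level on the three plain feet; pushing the screw-foot corner down with about 2 to 3 N rocks it about the other diagonal until the screw foot touches.
- block_top (a point): Middle of the top of the stand's black hard-silicone block: 130 (x) x 46 (y) x 60 mm, five open empty slots, top 96 mm above the shelf; it lies 24 mm in x and 34 mm in y from the stand's origin, in the stand's axes, away from the knob.
- adjuster: Screw foot in the (-72, -48) mm corner of the stand: a steel collar, carrying a threaded leg with a rubber sole 28 mm across below the plate, and a knob above it. Origin on the knob's axis at sole level; does not turn. At the start the sole hangs an unknown 3 to 6.5 mm above the shelf; it is not to be read from any listed pose. The other feet are plain.
- knob_grip (a point): Height to grip the round steel knob from above, on its vertical axis, 62 mm above the shelf. Knob 40 mm across, ribbed rim, underside 46 mm and top 76 mm above the shelf. It turns in place (does not rise or sink), takes about 0.08 N m and stays where left. Clockwise from above drives the leg down 1.5 mm per rad (9.4 mm a turn). The block is 60 mm or more away.
- collar (a point): Top of the steel collar, on the knob's axis, 44 mm above the shelf. The sole meets the shelf after an unknown 2 to 4.5 rad of turning clockwise; 0.2 to 1 rad past that is right, 0.6 best. Pressed down with some 8 N until the sole bears, the knob's top then stands about 76 mm above the shelf; 1.5 mm lower for each rad still to turn. As the corner rocks down, the knob's top moves outwards as much as down.
- foot_a: Plain rubber foot at the (72, -48) mm corner, sole 26 mm in diameter, springy (5 N per mm); origin at the centre of its sole.
- foot_b: Plain rubber foot at the (72, 48) mm corner, diagonally opposite the screw foot; the same as foot_a.
- foot_c: Plain rubber foot at the (-72, 48) mm corner; the same as foot_a.
- tumbler: Steel tumbler, 72 mm across, 100 mm high, standing upright and loose; origin at the centre of its underside. Bystander.
- soap_box: Empty white plastic soap box, 120 x 80 x 35 mm, open on top, loose; origin at the centre of its underside. Bystander.
- tongue_cleaner: Orange plastic tongue cleaner lying flat, 155 mm long, 10 mm thick, with a loop at its +x end, loose; origin near its middle. Bystander.
- mirror: Chrome swivel mirror on a pivot arm, 260 mm tall, round foot 110 mm across, glass 140 mm across, fixed to the shelf; origin at the centre of its foot. Bystander.

How it is judged:
By the outcome, as a careful person would: the job done as asked, in the order asked, and still so for the second after the job is handed in, with the robot touching nothing.
It also fails if it takes over 67 s, if anything falls off the work surface, if the arm or the gripper's body presses on something with over 40 N, if the wrist force passes 120 N, or if a joint passes its speed limit or range.

## Robot

A 6-joint arm with a two-finger parallel gripper is mounted at the origin on the work surface. World frame = base frame: x ahead of the robot, y to its left, z up, the work surface at z = 0. Lengths are in mm, angles in rad, forces in N, time in s.
With the tool pointing down it reaches from about 275 to 975 mm from the base axis. Payload 8.4 kg.
Tool frame: the origin (TCP) lies at the very end of the fingers, on their centre line; the grasp point (between the pads) lies 19 mm behind it; x points along the fingers, z is the direction in which the jaws open and shut, and the axes are right-handed (so a half turn about x gives the same grasp; the last joint's range is limited). The gripper opens to 92 mm and grips with 3 to 60 N. Pads are 20 mm wide; open, the fingers measure 128 mm over their backs; the gripper's body (75 mm by 189 mm) begins 69 mm behind the grasp point.
Start: joints at [-1.256, 0.353, 1.633, -0, 1.155, -0.002], TCP at [194.703, -593.901, 214.583] pointing down, gripper open.
Joint ranges: [-2.63, 2.63], [-0.92, 2.1], [0.06, 2.66], [-1.3, 4.44], [0, 2.69], [-3.02, 3.02]. Speed limits (rad/s): [2.22, 2.22, 2.79, 3.14, 3.14, 3.14].

## Interface

Orientations are given as a rotation vector (axis times angle).
In Python, from workcell import r, vision gives the robot as it stands.
- The arm moves only by the tool apply_moves, never from a script. Its argument "motion" is text: rows parted by semicolons, each of 7 numbers parted by spaces: the shift along the tool's x, y, z in cm, then the turn, a rotation vector about the tool's x, y, z in degrees, then the finger opening in cm, from 0 to 9.19. In form: tx ty tz wx wy wz jaw; .... A call has 1 to 12 rows; each row is the pose to reach, as a shift and turn from the pose commanded when the call began, along the tool's axes at that moment; what a row does not reach only later rows make up. A row lasts 1/12 s, in which the tool goes at most 41.7 mm and 7.16 degrees, less where a joint would pass 70% of its speed; a pose out of reach is approached as far as the arm can. A call with a gripper value outside its range is refused whole. The fingers move at their own pace and stop on an object; "grip_force" is the grip in N (left out, the last holds). Time passes only in rows, so rows that repeat a pose let the fingers close. It gives the time, the measured TCP pose, the force and the opening at its end, in the units of the state.
- r.observe(): the state, without advancing time (a new reading comes with each control period).
- vision.get_image(name): name is "scene" or "side" or "wrist"; returns a dict with "img" (384x512x3 uint8, red, green, blue), "fx", "fy", "cx", "cy" (pixels), "world_to_cam" (4x4, takes a point from world to camera coordinates). Camera axes: x right, y down, z forward; pixel columns grow to the right and rows downward; lengths in mm; the calibration is good to about 2 mm. A picture is of the moment at which its call begins. There is no depth.
- r.sign_off(): hands the job in, once; it reports no verdict.
The state is a dict: "time": time; "joint_positions": joint angles; "qd": joint speeds; "effort": joint torques, N m; "tool_pos": TCP position; "eef_rot": TCP orientation; "force": force on the tool from outside, world axes, zero at the start; "ft_torque": the same for the moment, N m; "finger_gap": finger opening in mm.
Only numpy, scipy, OpenCV 4.12 (cv2) and the standard library are available. Lean on these libraries where they do the work, as an engineer would, in place of code of your own. Each camera call takes 0.05 s, during which the arm holds its last target.

## Working session

There is one attempt and no reset: what is moved stays moved. The work goes in short steps, Python scripts to look and compute and a tool call to move; the robot and the scene stay as the last step left them, time stands still between calls to the robot, and variables do not carry over. Pictures are saved under pics/ and viewed, and the job is handed in when it is done.

Besides the shell and the picture viewer there is one more tool, called after ">>>" as a command line: name --argument value ..., lists and objects as JSON in quotes. apply_moves: Moves the arm, as the interface text tells. Its arguments: {"type":"object","properties":{"motion":{"type":"string"},"grip_force":{"type":"number"}},"required":["motion"]}

```bash
mkdir -p pics; ls
python3 - <<'E'
from workcell import r, vision
import cv2
for n in ["scene","side","wrist"]:
    d=vision.get_image(n); cv2.imwrite(f"pics/{n}0.png",d["img"][:,:,::-1])
    print(n,d["fx"],d["fy"],d["cx"],d["cy"],d["world_to_cam"])
print(r.observe())
E
```

```text
pics
scene 403.702541603274 403.702541603274 254.91180101016673 185.603557718836 [[ 8.37972424e-01  5.45603855e-01  1.08926948e-02 -5.09002042e+02]
 [ 4.65770847e-01 -7.04673933e-01 -5.35249630e-01 -1.61234834e+02]
 [-2.84358463e-01  4.53597929e-01 -8.44623693e-01  1.63968774e+03]
 [ 0.00000000e+00  0.00000000e+00  0.00000000e+00  1.00000000e+00]]
side 365.15276032266456 365.15276032266456 255.577563763269 192.89043270707785 [[-7.42592914e-01 -6.69618123e-01  1.29357250e-02  4.96748651e+02]
 [-5.06333777e-01  5.48661985e-01 -6.65278988e-01  3.10762780e+02]
 [ 4.38385527e-01 -5.00581257e-01 -7.46482776e-01  8.51892677e+02]
 [ 0.00000000e+00  0.00000000e+00  0.00000000e+00  1.00000000e+00]]
wrist 339.7011784594966 339.7011784594966 255.27560122256335 192.2062823722398 [[ 3.11655264e-01 -9.50194465e-01 -1.21500828e-03 -6.24569156e+02]
 [-9.21585659e-01 -3.02582751e-01  2.43153351e-01 -2.75725512e+01]
 [-2.31410608e-01 -7.46602874e-02 -9.69987099e-01  3.89894444e+02]
 [ 0.00000000e+00  0.00000000e+00  0.00000000e+00  1.00000000e+00]]
{'time': 0.15, 'joint_positions': array([-1.25635698e+00,  3.53483731e-01,  1.63394200e+00,  8.86775620e-06,
        1.15521263e+00, -2.39959435e-03]), 'qd': array([-0.00020146, -0.00256439, -0.00192237, -0.00365869,  0.00069275,
        0.00014334]), 'effort': array([ 1.40694392e-03, -5.94206929e+01, -3.34469068e+01,  6.97568664e-02,
        2.03629083e-02, -5.49251081e-05]), 'tool_pos': array([ 194.61540456, -593.5349599 ,  214.04859674]), 'eef_rot': array([ 0.97334329,  1.34345369, -0.97231176]), 'force': array([-0.41811097,  0.72738971, -0.17465656]), 'ft_torque': array([-0.02435277, -0.05223643,  0.00051256]), 'finger_gap': 91.84651359563247}
```

View pics/scene0.png

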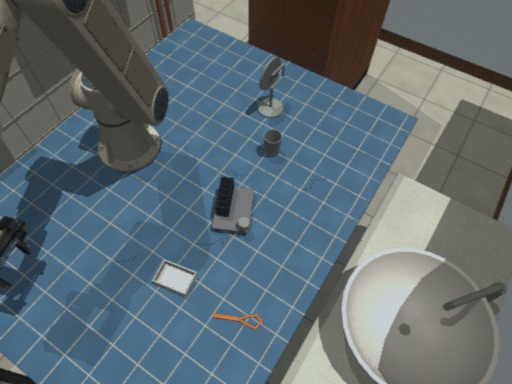

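View pics/side0.png

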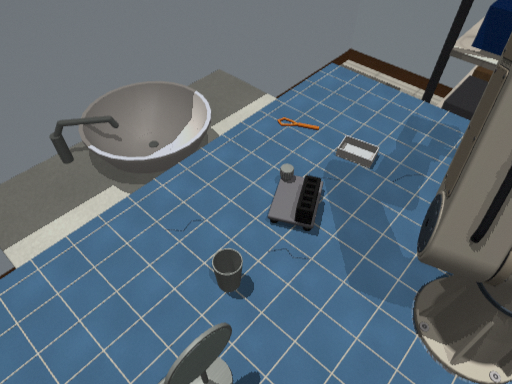

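View pics/wrist0.png

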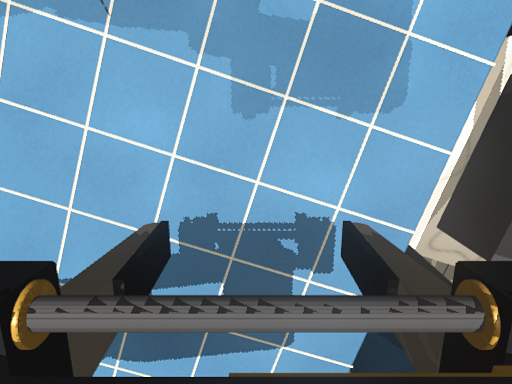

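The scene view shows the knob near (243,224) and the block near (224,197). The side view shows the knob near (287,172) and the block near (308,199). I'll zoom in on both.

Run:
```python
import cv2,numpy as np
a=cv2.imread("pics/scene0.png")[165:245,195:275]; b=cv2.imread("pics/side0.png")[155:235,255:335]
f=lambda x:cv2.resize(x,(400,400),interpolation=cv2.INTER_CUBIC)
cv2.imwrite("pics/z0.png",np.hstack([f(a),f(b)]))
```

```text
(no output)
```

View pics/z0.png

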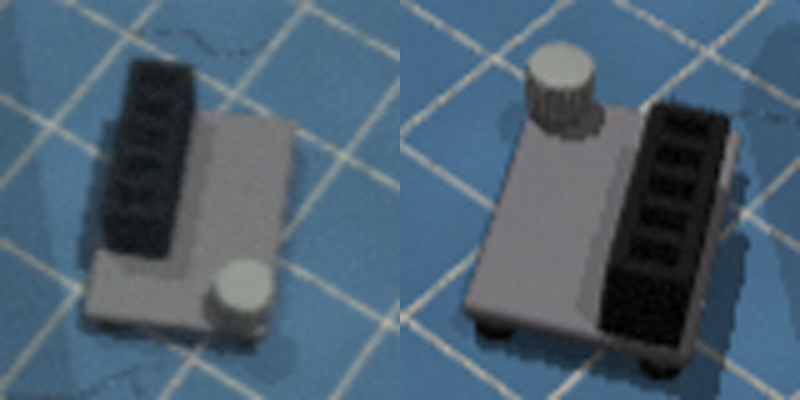

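```bash
cat > h.py <<'E'
import numpy as np
from workcell import r, vision
C={}
def cams():
    for n in ["scene","side","wrist"]: C[n]=vision.get_image(n)
    return C
def ray(d,u,v):
    M=np.array(d["world_to_cam"]);R=M[:3,:3];t=M[:3,3]
    k=R.T@np.array([(u-d["cx"])/d["fx"],(v-d["cy"])/d["fy"],1.]);return -R.T@t,k/np.linalg.norm(k)
def tri(obs):
    A=np.zeros((3,3));b=np.zeros(3)
    for d,u,v in obs:
        o,k=ray(d,u,v);P=np.eye(3)-np.outer(k,k);A+=P;b+=P@o
    x=np.linalg.solve(A,b);return x,[np.linalg.norm((np.eye(3)-np.outer(k,k))@(x-o)) for o,k in [ray(*q) for q in obs]]
def onz(d,u,v,z):
    o,k=ray(d,u,v);return o+k*(z-o[2])/k[2]
def proj(d,p):
    M=np.array(d["world_to_cam"]);q=M[:3,:3]@p+M[:3,3];return np.array([d["fx"]*q[0]/q[2]+d["cx"],d["fy"]*q[1]/q[2]+d["cy"]])
E
python3 - <<'E'
from h import *
c=cams();s,d=c["scene"],c["side"]
S=lambda x,y:(s,x/5+195-.4,y/5+165-.4)
D=lambda x,y:(d,(x-400)/5+255-.4,y/5+155-.4)
print("knob",tri([S(245,282),D(561,64)]), onz(*S(245,282),76),onz(*D(561,64),76))
print("corner", tri([S(296,122),D(470,308)]))
for p in [(86,316),(296,122)]: print("scene36",onz(*S(*p),36))
for p in [(470,308),(690,355)]: print("side36",onz(*D(*p),36))
for p in [(132,60),(193,68)]: print("scene block96",onz(*S(*p),96))
for p in [(655,103),(730,120),(690,292+8),(607,272)]: print("side block96",onz(*D(*p),96))
E
```

```text
knob (array([599.76285119, -60.75192585,  74.8659989 ]), [np.float64(0.12672897150280746), np.float64(0.12672897150290618)]) [600.20658504 -61.15860713  76.        ] [598.99355899 -59.85756629  76.        ]
corner (array([542.29321655,  88.92555506,  29.86913299]), [np.float64(1.6008514091281172), np.float64(1.6008514091280521)])
scene36 [ 510.59150928 -127.26897179   36.        ]
scene36 [545.62138738  86.65863788  36.        ]
side36 [538.01219185  91.83710261  36.        ]
side36 [428.52511371  35.20689138  36.        ]
scene block96 [438.68268312  34.10145036  96.        ]
scene block96 [479.11142359  52.59136507  96.        ]
side block96 [528.03525422 -54.438361    96.        ]
side block96 [488.77296901 -72.4552962   96.        ]
side block96 [428.77168045  48.00673834  96.        ]
side block96 [471.89045082  62.35049206  96.        ]
```

The knob's axis is at about (600, -60), with its top at 74.9 mm measured from two views, against 76 mm stated. The stand's yaw is about 117°. Next I work out the move to hover above the knob.

```bash
cat >> h.py <<'E'
from scipy.spatial.transform import Rotation as Ro
def go(x,y,z):
    o=r.observe();R=Ro.from_rotvec(o["eef_rot"]).as_matrix()
    return R.T@(np.array([x,y,z])-o["tool_pos"])/10
def st():
    o=r.observe();np.set_printoptions(precision=3,suppress=True)
    print("t%.2f"%o["time"],o["tool_pos"],"F",o["force"],"T",o["ft_torque"],"gap%.1f"%o["finger_gap"],"q",o["joint_positions"])
    print(Ro.from_rotvec(o["eef_rot"]).as_matrix())
E
python3 - <<'E'
from h import *
st(); print(go(600,-60.5,190))
M=np.array(vision.get_image("wrist")["world_to_cam"]);print("cam",-M[:3,:3].T@M[:3,3])
E
```

```text
t0.30 [ 194.672 -593.758  214.364] F [ 0.492  0.333 -0.017] T [ 0.027 -0.031  0.008] gap92.0 q [-1.256  0.353  1.634 -0.     1.155 -0.002]
[[-0.     0.95   0.312]
 [ 0.     0.312 -0.95 ]
 [-1.    -0.    -0.   ]]
[  2.451  55.13  -38.041]
cam [ 259.514 -572.842  384.528]
```

>>> apply_moves --motion "1.2 27.5 -19 0 0 0 9;2.4 55.1 -38 0 0 0 9;2.4 55.1 -38 0 0 0 9;2.4 55.1 -38 0 0 0 9;2.4 55.1 -38 0 0 0 9;2.4 55.1 -38 0 0 0 9;2.4 55.1 -38 0 0 0 9;2.4 55.1 -38 0 0 0 9;2.4 55.1 -38 0 0 0 9;2.4 55.1 -38 0 0 0 9;2.4 55.1 -38 0 0 0 9;2.4 55.1 -38 0 0 0 9"

```text
time: 1.35
tool_pos: [498.2, -194.3, 196.9]
eef_rot: [0.973, 1.342, -0.973]
force: [1.5, -0.3, -1.0]
finger_gap: 90.2
```

Run:
```python
from h import *
st(); print(go(600,-60.5,190))
```

```text
t1.35 [ 498.194 -194.321  196.883] F [ 1.479 -0.314 -0.963] T [-0.014 -0.054 -0.033] gap90.2 q [-0.375  0.232  1.845 -0.     1.064  0.879]
[[ 0.001  0.95   0.312]
 [-0.     0.312 -0.95 ]
 [-1.     0.     0.   ]]
[ 0.691 13.843 -9.545]
```

>>> apply_moves --motion "0.6 12 -8 0 0 0 0;0.6 12 -8 0 0 0 0;0.6 12 -8 0 0 0 0;0.6 12 -8 0 0 0 0;0.6 12 -8 0 0 0 0;0.6 12 -8 0 0 0 0;0.6 12 -8 0 0 0 0;0.6 12 -8 0 0 0 0"

```text
time: 2.02
tool_pos: [585.5, -83.8, 190.7]
eef_rot: [0.973, 1.342, -0.974]
force: [-0.0, 0.1, -0.1]
finger_gap: 38.6
```

Run:
```python
from h import *
import cv2
c=cams();
for n in c: cv2.imwrite(f"pics/{n}1.png",c[n]["img"][:,:,::-1])
st(); print(go(600,-60.5,190)); print(proj(c["wrist"],np.array([600,-60.5,76])))
```

```text
t2.17 [585.807 -83.803 190.861] F [-0.409 -0.223 -0.387] T [ 0.035  0.009 -0.026] gap26.6 q [-0.145  0.325  1.73  -0.     1.086  1.111]
[[ 0.     0.951  0.31 ]
 [-0.     0.31  -0.951]
 [-1.     0.     0.   ]]
[ 0.086  2.072 -1.775]
[233.941 164.561]
```

View pics/wrist1.png

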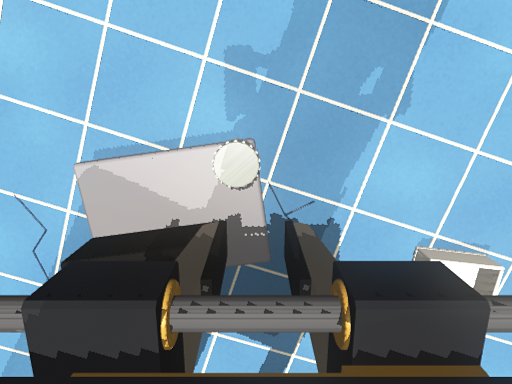

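The wrist view shows the knob's top centred near (236,164), where the two-view estimate predicted (234,164.6). I'll refine that with a circle fit.

Run:
```python
from h import *
import cv2
d=vision.get_image("wrist"); g=cv2.cvtColor(d["img"],cv2.COLOR_RGB2GRAY).astype(float)
im=d["img"].astype(float)
roi=np.zeros(g.shape,np.uint8);cv2.circle(roi,(237,164),32,1,-1)
for thr in (190,200,210,220):
    m=((g>thr)&(roi>0)).astype(np.uint8)
    n,l,s,cc=cv2.connectedComponentsWithStats(m);k=1+np.argmax(s[1:,4])
    cn=max(cv2.findContours((l==k).astype(np.uint8),0,1)[0],key=cv2.contourArea)
    (u,v),rad=cv2.minEnclosingCircle(cn)
    print(thr,s[k],cc[k],u,v,rad,onz(d,u,v,76))
C0=cv2.imread("pics/wrist1.png")[120:220,190:290];cv2.imwrite("pics/z1.png",cv2.resize(C0,(500,500),interpolation=cv2.INTER_CUBIC))
S=vision.get_image("scene");D=vision.get_image("side")
print(tri([(d,236.5,164),(S,243.6,221),(D,286.8,167.4)]))
st()
```

```text
190 [ 205  140   56   57 2266] [232.36584289 167.31509267] 233.5 167.5 31.18503189086914 [597.59409574 -60.8000437   76.        ]
200 [ 205  140   56   48 1948] [231.69096509 164.14425051] 232.15753173828125 164.43255615234375 28.193195343017578 [599.75675942 -58.94028549  76.        ]
210 [ 205  141   54   47 1886] [231.55037116 164.26193001] 232.11158752441406 164.7146453857422 27.94818115234375 [599.51371777 -58.97441484  76.        ]
220 [ 205  142   53   46 1834] [231.64558342 164.14885496] 232.11538696289062 164.65383911132812 27.91718292236328 [599.5645099  -58.96213651  76.        ]
(array([600.29817902, -61.46132977,  74.58861104]), [np.float64(1.1126059342345618), np.float64(0.9205825520231266), np.float64(0.4481483432701041)])
t2.32 [586.075 -83.364 190.839] F [-0.89  -0.37  -0.404] T [ 0.018 -0.011  0.025] gap14.5 q [-0.144  0.326  1.73  -0.     1.086  1.111]
[[ 0.     0.951  0.311]
 [-0.     0.311 -0.951]
 [-1.     0.     0.   ]]
```

View pics/z1.png

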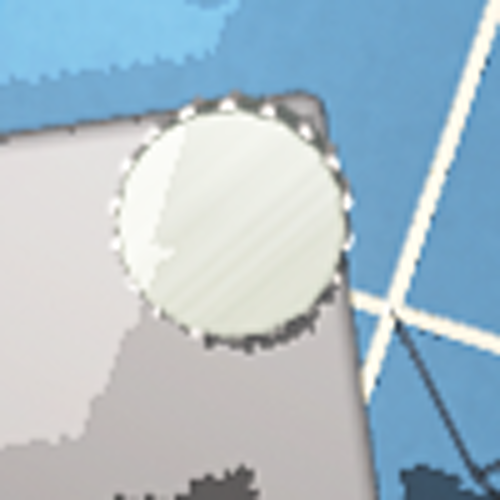

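Run:
```python
from h import *
print(go(600.5,-61.2,83))
```

```text
[10.78407252  2.05819572 -1.65949052]
```

>>> apply_moves --motion "4 2.06 -1.66 0 0 0 0;7 2.06 -1.66 0 0 0 0;9 2.06 -1.66 0 0 0 0;10.2 2.06 -1.66 0 0 0 0;10.4 2.06 -1.66 0 0 0 0;10.4 2.06 -1.66 0 0 0 0;10.4 2.06 -1.66 0 0 0 0;10.4 2.06 -1.66 0 0 0 0"

```text
time: 2.98
tool_pos: [601.9, -60.9, 88.3]
eef_rot: [0.974, 1.34, -0.972]
force: [-0.8, 0.5, 0.4]
finger_gap: 0.4
```

Run:
```python
from h import *
import cv2
c=cams();
a=c["scene"]["img"][165:245,195:275,::-1]; b=c["side"]["img"][145:225,245:325,::-1]
f=lambda x:cv2.resize(x,(400,400),interpolation=cv2.INTER_CUBIC)
cv2.imwrite("pics/z2.png",np.hstack([f(a),f(b)]))
st(); print(go(600.5,-61.2,78))
```

```text
t3.13 [601.44  -60.791  87.896] F [-0.87  -0.452 -0.475] T [ 0.061 -0.038 -0.013] gap0.0 q [-0.103  0.465  1.781  0.     0.894  1.151]
[[ 0.002  0.95   0.311]
 [-0.     0.311 -0.95 ]
 [-1.     0.002  0.001]]
[ 0.989 -0.104  0.009]
```

View pics/z2.png

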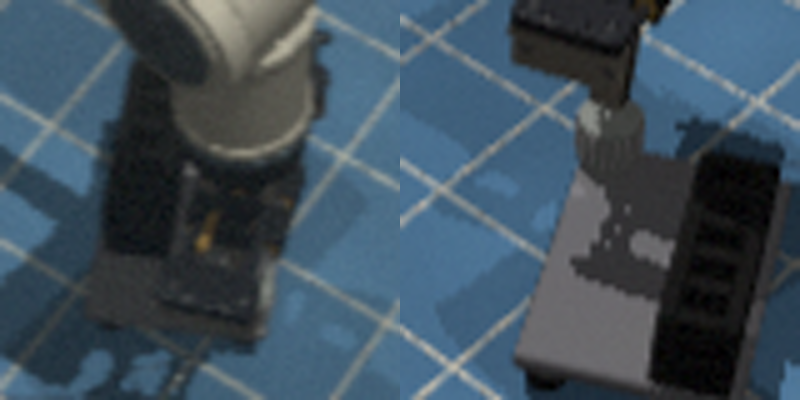

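The fingers are shut and sit over the knob. I'll press down in small steps.

>>> apply_moves --motion "0.6 0 0 0 0 0 0;1 0 0 0 0 0 0;1.05 0 0 0 0 0 0;1.05 0 0 0 0 0 0"

```text
time: 3.47
tool_pos: [600.3, -60.5, 75.6]
eef_rot: [0.972, 1.344, -0.973]
force: [-0.3, -0.6, 0.5]
finger_gap: 0.3
```

>>> apply_moves --motion "0.1 0 0 0 0 0 0;0.1 0 0 0 0 0 0"

```text
time: 3.63
tool_pos: [600.8, -60.6, 75.1]
eef_rot: [0.973, 1.343, -0.973]
force: [-0.6, -0.3, 1.9]
finger_gap: 0.5
```

>>> apply_moves --motion "0.1 0 0 0 0 0 0;0.1 0 0 0 0 0 0"

```text
time: 3.8
tool_pos: [601.2, -60.7, 74.4]
eef_rot: [0.973, 1.342, -0.972]
force: [0.4, 0.0, 1.5]
finger_gap: 0.8
```

>>> apply_moves --motion "0.1 0 0 0 0 0 0;0.1 0 0 0 0 0 0"

```text
time: 3.97
tool_pos: [601.6, -60.7, 73.6]
eef_rot: [0.973, 1.341, -0.972]
force: [1.5, -1.0, 4.9]
finger_gap: 0.4
```

>>> apply_moves --motion "0.1 0.07 0.03 0 0 0 0;0.1 0.07 0.03 0 0 0 0"

```text
time: 4.13
tool_pos: [602.4, -60.8, 72.7]
eef_rot: [0.973, 1.341, -0.972]
force: [2.6, -1.4, 4.4]
finger_gap: 0.2
```

>>> apply_moves --motion "0.1 0.07 0.03 0 0 0 0;0.1 0.07 0.03 0 0 0 0"

```text
time: 4.3
tool_pos: [603.3, -60.9, 71.8]
eef_rot: [0.973, 1.341, -0.972]
force: [1.7, -1.8, 6.3]
finger_gap: 0.4
```

>>> apply_moves --motion "0.1 0.07 0.03 0 0 0 0;0.1 0.07 0.03 0 0 0 0"

```text
time: 4.47
tool_pos: [604.2, -61.0, 71.1]
eef_rot: [0.973, 1.341, -0.972]
force: [0.6, -1.0, 9.0]
finger_gap: 0.2
```

>>> apply_moves --motion "0 0 0 0 0 0 0;0 0 0 0 0 0 0;0 0 0 0 0 0 0"

```text
time: 4.72
tool_pos: [604.1, -61.0, 71.1]
eef_rot: [0.973, 1.341, -0.972]
force: [2.1, -0.9, 8.1]
finger_gap: 0.7
```

>>> apply_moves --motion "0.05 0.02 0.01 0 0 0 0;0.05 0.02 0.01 0 0 0 0;0.05 0.02 0.01 0 0 0 0"

```text
time: 4.97
tool_pos: [604.3, -61.0, 70.9]
eef_rot: [0.973, 1.341, -0.972]
force: [-0.5, -0.8, 10.5]
finger_gap: 0.3
```

>>> apply_moves --motion "0.05 0.02 0.01 0 0 0 0;0.05 0.02 0.01 0 0 0 0;0.05 0.02 0.01 0 0 0 0"

```text
time: 5.22
tool_pos: [604.5, -61.1, 70.8]
eef_rot: [0.973, 1.341, -0.972]
force: [-0.9, -0.1, 14.9]
finger_gap: 0.5
```

Under about 8 N the sole bears at z = 71.1, and it gets stiff from there. Next I'll find the rest height of the knob's top on the way up.

>>> apply_moves --motion "-0.2 -0.14 -0.06 0 0 0 0;-0.4 -0.28 -0.12 0 0 0 0;-0.5 -0.34 -0.15 0 0 0 0;-0.5 -0.34 -0.15 0 0 0 0"

```text
time: 5.55
tool_pos: [600.2, -60.5, 74.7]
eef_rot: [0.973, 1.341, -0.972]
force: [1.8, -1.3, 2.9]
finger_gap: 0.6
```

```bash
cat >> h.py <<'E'
def avg(n=5):
    P=[];F=[]
    for i in range(n):
        o=r.observe();P.append(o["tool_pos"]);F.append(o["force"]);vision.get_image("side")
    print("P",np.mean(P,0).round(2),"F",np.mean(F,0).round(2),"sd",np.std(F,0).round(2),np.std(P,0).round(2))
E
python3 -c "
from h import *
avg()"
```

```text
P [600.3  -60.55  74.43] F [ 3.04 -0.79  4.02] sd [0.73 0.27 0.74] [0.04 0.02 0.12]
```

>>> apply_moves --motion "-0.04 0 0 0 0 0 0;-0.04 0 0 0 0 0 0"

```text
time: 5.97
tool_pos: [599.8, -60.5, 74.5]
eef_rot: [0.973, 1.343, -0.973]
force: [2.9, -0.6, 3.8]
finger_gap: 0.6
```

```bash
python3 -c "
from h import *
avg()"
```

```text
P [599.73 -60.47  74.52] F [ 2.92 -0.84  3.72] sd [0.47 0.44 0.57] [0.03 0.01 0.02]
```

>>> apply_moves --motion "-0.04 0 0 0 0 0 0;-0.04 0 0 0 0 0 0"

```text
time: 6.38
tool_pos: [599.3, -60.4, 74.8]
eef_rot: [0.973, 1.343, -0.973]
force: [2.5, -0.4, 2.4]
finger_gap: 0.5
```

```bash
python3 -c "
from h import *
avg()"
```

```text
P [599.33 -60.42  74.77] F [ 2.11 -0.12  2.51] sd [0.31 0.22 0.08] [0.02 0.   0.03]
```

>>> apply_moves --motion "-0.06 0.03 0.01 0 0 0 0;-0.06 0.03 0.01 0 0 0 0"

```text
time: 6.8
tool_pos: [599.2, -60.4, 75.2]
eef_rot: [0.972, 1.344, -0.974]
force: [1.0, 0.8, -0.1]
finger_gap: 0.5
```

```bash
python3 -c "
from h import *
avg()"
```

```text
P [599.3  -60.39  75.19] F [-0.29  0.21  0.28] sd [0.69 0.31 0.56] [0.05 0.03 0.02]
```

>>> apply_moves --motion "-0.06 0.03 0.01 0 0 0 0;-0.06 0.03 0.01 0 0 0 0"

```text
time: 7.22
tool_pos: [600.3, -60.5, 76.1]
eef_rot: [0.973, 1.343, -0.973]
force: [0.9, 0.6, 0.6]
finger_gap: 0.4
```

```bash
python3 -c "
from h import *
avg()"
```

```text
P [600.34 -60.5   76.15] F [ 0.39  0.47 -0.13] sd [0.53 0.25 0.43] [0.02 0.01 0.01]
```

>>> apply_moves --motion "-0.06 0.03 0.01 0 0 0 0;-0.06 0.03 0.01 0 0 0 0"

```text
time: 7.63
tool_pos: [600.8, -60.5, 76.9]
eef_rot: [0.973, 1.342, -0.973]
force: [0.4, 0.8, 0.3]
finger_gap: 0.3
```

```bash
python3 -c "
from h import *
avg()"
```

```text
P [600.72 -60.5   76.82] F [ 0.05  0.49 -0.1 ] sd [0.47 0.23 0.26] [0.04 0.01 0.04]
```

Touch is at about z = 75.4 and the sole bears at about 71.2. That makes the gap about 4 mm, so the total turn should be about 3.3 to 3.8 rad. I'll rise, wind the wrist back 135° and open the fingers.

>>> apply_moves --motion "-1 0 0 -7 0 0 0;-2.5 0 0 -14 0 0 6.4;-3 0 0 -21 0 0 6.4;-3 0 0 -28 0 0 6.4;-3 0 0 -35 0 0 6.4;-3 0 0 -42 0 0 6.4;-3 0 0 -49 0 0 6.4;-3 0 0 -56 0 0 6.4;-3 0 0 -63 0 0 6.4;-3 0 0 -70 0 0 6.4;-3 0 0 -70 0 0 6.4"

```text
time: 8.8
tool_pos: [600.6, -60.5, 106.7]
eef_rot: [0.021, 1.571, -0.021]
force: [0.7, 0.1, 0.4]
finger_gap: 63.6
```

>>> apply_moves --motion "0 0 0 -7 0 0 6.4;0 0 0 -14 0 0 6.4;0 0 0 -21 0 0 6.4;0 0 0 -28 0 0 6.4;0 0 0 -35 0 0 6.4;0 0 0 -42 0 0 6.4;0 0 0 -49 0 0 6.4;0 0 0 -56 0 0 6.4;0 0 0 -63 0 0 6.4;0 0 0 -65 0 0 6.4;0 0 0 -65 0 0 6.4"

```text
time: 9.72
tool_pos: [600.7, -60.5, 106.7]
eef_rot: [-0.856, 1.396, 0.856]
force: [0.2, 0.5, -1.0]
finger_gap: 64.1
```

Run:
```python
from h import *
import cv2
c=cams();
for n in c: cv2.imwrite(f"pics/{n}3.png",c[n]["img"][:,:,::-1])
st(); print(go(600.5,-61.2,43)); print(proj(c["wrist"],np.array([600.5,-61.2,76])))
```

```text
t9.87 [600.637 -60.484 106.743] F [ 0.047  0.282 -1.168] T [ 0.031 -0.136 -0.044] gap64.0 q [-0.103  0.44   1.77   0.     0.932 -1.201]
[[-0.    -0.891  0.455]
 [ 0.     0.455  0.891]
 [-1.     0.     0.   ]]
[ 6.374 -0.021 -0.07 ]
[254.268 219.556]
```

View pics/wrist3.png

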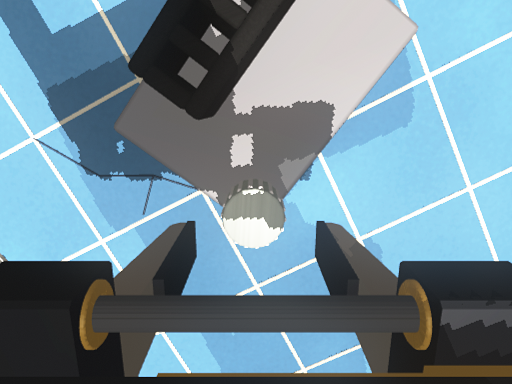

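View pics/side3.png

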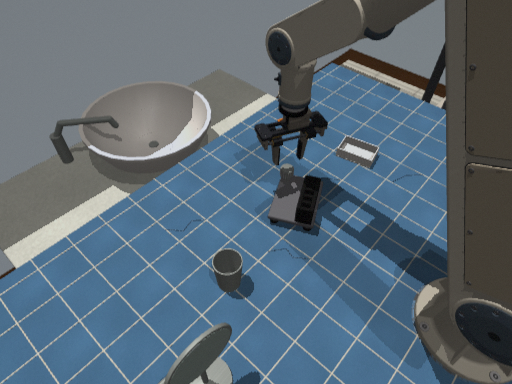

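The knob appears at (253.5, 219) against a prediction of (254, 219.5), so the centre is confirmed. I'll descend and grip.

>>> apply_moves --motion "2 0 -0.05 0 0 0 6.4;4 0 -0.05 0 0 0 6.4;5.3 0 -0.05 0 0 0 6.4;5.8 0 -0.05 0 0 0 6.4;5.8 0 -0.05 0 0 0 6.4;5.8 0 -0.05 0 0 0 6.4"

```text
time: 10.37
tool_pos: [600.6, -60.9, 48.9]
eef_rot: [-0.857, 1.396, 0.857]
force: [0.6, 0.2, 0.4]
finger_gap: 63.8
```

Run:
```python
from h import *
import cv2
d=vision.get_image("wrist");cv2.imwrite("pics/w4.png",d["img"][:,:,::-1])
avg(3);st(); print(go(600.5,-61.2,48))
```

```text
P [601.14 -61.    49.61] F [0.48 0.12 0.4 ] sd [0.66 0.26 0.33] [0.09 0.01 0.13]
t10.57 [601.167 -61.01   49.713] F [ 0.088 -0.125  0.698] T [ 0.063 -0.141 -0.019] gap63.8 q [-0.104  0.517  1.801  0.     0.822 -1.206]
[[ 0.002 -0.892  0.452]
 [-0.     0.452  0.892]
 [-1.    -0.001  0.001]]
[ 0.171  0.051 -0.047]
```

View pics/w4.png

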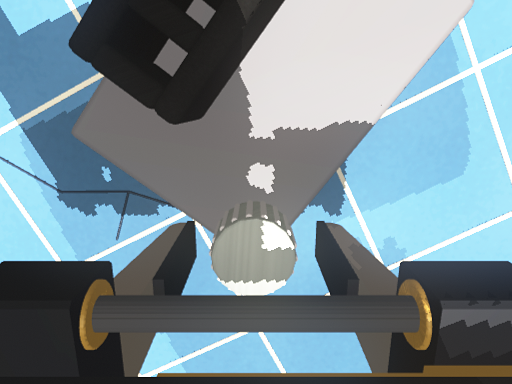

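>>> apply_moves --motion "0.1 0.03 -0.05 0 0 0 5;0.1 0.03 -0.05 0 0 0 4.4;0.1 0.03 -0.05 0 0 0 4.2;0.1 0.03 -0.05 0 0 0 4.1;0.1 0.03 -0.05 0 0 0 4.1" --grip_force 15

```text
time: 10.98
tool_pos: [600.0, -61.2, 47.8]
eef_rot: [-0.858, 1.395, 0.857]
force: [0.0, 0.2, 0.8]
finger_gap: 41.4
```

Run:
```python
from h import *
avg(3)
```

```text
P [599.96 -61.24  47.81] F [0.   0.15 0.2 ] sd [0.26 0.39 0.49] [0.01 0.01 0.02]
```

>>> apply_moves --motion "0 0 0 0 0 0 4.0;0 0 0 0 0 0 3.8;0 0 0 0 0 0 3.5;0 0 0 0 0 0 3.5"

```text
time: 11.47
tool_pos: [599.8, -61.5, 47.8]
eef_rot: [-0.858, 1.395, 0.858]
force: [-0.4, -2.8, 1.6]
finger_gap: 40.0
```

Run:
```python
from h import *
import cv2
d=vision.get_image("wrist");cv2.imwrite("pics/w5.png",d["img"][:,:,::-1])
avg(4);st()
```

```text
P [599.84 -61.45  47.73] F [-0.73 -2.89  0.38] sd [0.15 0.44 0.3 ] [0.02 0.02 0.01]
t11.72 [599.852 -61.449  47.735] F [-0.828 -3.12   1.06 ] T [-0.668  0.095  0.056] gap39.6 q [-0.104  0.519  1.803 -0.     0.82  -1.206]
[[-0.    -0.892  0.452]
 [-0.     0.452  0.892]
 [-1.     0.    -0.   ]]
```

View pics/w5.png

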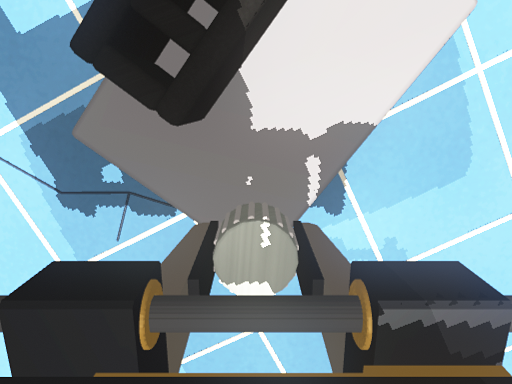

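The knob is gripped at a gap of 39.6 mm. The tool feels about 3 N sideways, so I'll re-centre by half a millimetre.

>>> apply_moves --motion "0 0 -0.05 0 0 0 3.5;0 0 -0.05 0 0 0 3.5"

```text
time: 11.88
tool_pos: [599.8, -61.5, 47.8]
eef_rot: [-0.857, 1.395, 0.857]
force: [0.1, -1.2, -0.1]
finger_gap: 39.6
```

Run:
```python
from h import *
avg(3)
```

```text
P [599.79 -61.53  47.77] F [-0.04 -1.02 -0.08] sd [0.16 0.32 0.43] [0.01 0.01 0.01]
```

>>> apply_moves --motion "0 0 0 4 0 0 3.5;0 0 0 10 0 0 3.5;0 0 0 16 0 0 3.5;0 0 0 22 0 0 3.5;0 0 0 28 0 0 3.5;0 0 0 34 0 0 3.5;0 0 0 40 0 0 3.5;0 0 0 46 0 0 3.5;0 0 0 52 0 0 3.5;0 0 0 58 0 0 3.5;0 0 0 60 0 0 3.5;0 0 0 60 0 0 3.5"

```text
time: 13.03
tool_pos: [599.8, -61.5, 47.8]
eef_rot: [-0.042, 1.57, 0.042]
force: [0.4, 0.1, 1.2]
finger_gap: 39.9
```

Run:
```python
from h import *
import cv2
d=vision.get_image("wrist");cv2.imwrite("pics/w6.png",d["img"][:,:,::-1])
avg(3);st()
```

```text
P [599.82 -61.55  47.82] F [-0.11 -0.72  0.4 ] sd [0.51 0.28 0.45] [0.01 0.01 0.02]
t13.23 [599.794 -61.58   47.821] F [-0.797  0.082  0.525] T [-0.102  0.063 -0.037] gap39.5 q [-0.105  0.519  1.804  0.     0.819 -0.161]
[[ 0.    -0.056  0.998]
 [ 0.     0.998  0.056]
 [-1.     0.     0.   ]]
```

View pics/w6.png

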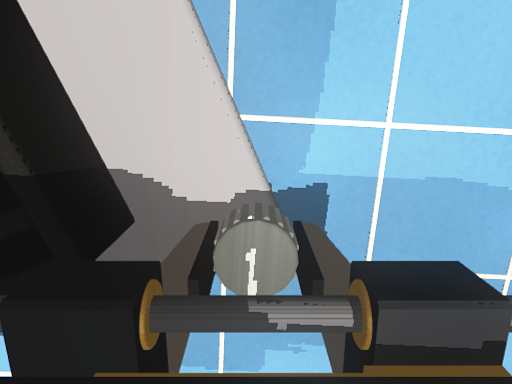

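The pictures show no slip and the forces are near zero. I'll keep turning.

>>> apply_moves --motion "0 0 0 6 0 0 3.5;0 0 0 12 0 0 3.5;0 0 0 18 0 0 3.5;0 0 0 25 0 0 3.5;0 0 0 32 0 0 3.5;0 0 0 39 0 0 3.5;0 0 0 46 0 0 3.5;0 0 0 53 0 0 3.5;0 0 0 60 0 0 3.5;0 0 0 66 0 0 3.5;0 0 0 70 0 0 3.5;0 0 0 70 0 0 3.5"

```text
time: 14.23
tool_pos: [599.9, -61.6, 47.9]
eef_rot: [0.908, 1.373, -0.908]
force: [0.4, -0.4, 0.4]
finger_gap: 39.4
```

Run:
```python
from h import *
avg(4);st()
```

```text
P [599.9  -61.64  47.85] F [ 0.43 -0.6   0.46] sd [0.51 0.37 0.45] [0.01 0.01 0.01]
t14.43 [599.863 -61.624  47.829] F [-0.115  0.149  1.38 ] T [-0.038  0.017 -0.04 ] gap40.2 q [-0.105  0.519  1.803  0.     0.819  1.059]
[[ 0.     0.919  0.395]
 [ 0.     0.395 -0.919]
 [-1.     0.    -0.   ]]
```

>>> apply_moves --motion "0 0 0 6 0 0 3.5;0 0 0 12 0 0 3.5;0 0 0 18 0 0 3.5;0 0 0 24 0 0 3.5;0 0 0 30 0 0 3.5;0 0 0 30 0 0 3.5"

```text
time: 14.93
tool_pos: [599.9, -61.7, 47.8]
eef_rot: [1.299, 1.149, -1.299]
force: [1.1, -0.6, 1.3]
finger_gap: 39.4
```

Run:
```python
from h import *
avg(4);st()
```

```text
P [599.89 -61.71  47.84] F [ 0.93 -0.72  0.96] sd [0.69 0.22 0.48] [0.01 0.01 0.01]
t15.13 [599.858 -61.728  47.811] F [ 1.273 -0.607  1.339] T [-0.129 -0.007  0.004] gap39.9 q [-0.105  0.519  1.803  0.     0.819  1.582]
[[ 0.     0.993 -0.116]
 [ 0.    -0.116 -0.993]
 [-1.     0.    -0.   ]]
```

>>> apply_moves --motion "0 0 0 6 0 0 3.5;0 0 0 12 0 0 3.5;0 0 0 12 0 0 3.5"

```text
time: 15.38
tool_pos: [599.9, -61.7, 47.8]
eef_rot: [1.449, 1.034, -1.449]
force: [1.1, -0.4, 0.8]
finger_gap: 39.9
```

Run:
```python
from h import *
avg(6)
```

```text
P [599.86 -61.73  47.83] F [ 1.05 -0.79  1.01] sd [0.56 0.54 0.53] [0.01 0.01 0.01]
```

>>> apply_moves --motion "0 0 0 6 0 0 3.5;0 0 0 12 0 0 3.5;0 0 0 12 0 0 3.5"

```text
time: 15.93
tool_pos: [599.8, -61.8, 47.8]
eef_rot: [1.596, 0.902, -1.596]
force: [0.5, -0.8, 1.5]
finger_gap: 39.7
```

Run:
```python
from h import *
avg(6)
```

```text
P [599.82 -61.74  47.82] F [ 0.98 -1.19  1.3 ] sd [0.39 0.18 0.34] [0.02 0.02 0.01]
```

>>> apply_moves --motion "0 0 0 6 0 0 3.5;0 0 0 11 0 0 3.5;0 0 0 11 0 0 3.5"

```text
time: 16.48
tool_pos: [599.8, -61.7, 47.9]
eef_rot: [1.725, 0.768, -1.725]
force: [1.1, -1.4, 2.1]
finger_gap: 39.5
```

Run:
```python
from h import *
avg(6)
```

```text
P [599.78 -61.74  47.88] F [ 0.68 -1.08  2.96] sd [0.3  0.49 0.52] [0.01 0.01 0.02]
```

The vertical force kinks at about 185 to 190° (3.2 to 3.3 rad), so the sole meets the shelf there. The press formula gave 3.27. I'll go about 0.5 rad past that and then check by pressing.

>>> apply_moves --motion "0 0 0 6 0 0 3.5;0 0 0 10 0 0 3.5;0 0 0 10 0 0 3.5"

```text
time: 17.03
tool_pos: [599.7, -61.7, 48.0]
eef_rot: [1.839, 0.633, -1.839]
force: [-0.0, -0.9, 5.9]
finger_gap: 39.7
```

Run:
```python
from h import *
avg(6)
```

```text
P [599.73 -61.71  48.01] F [-0.31 -0.89  5.71] sd [0.55 0.45 0.18] [0.01 0.01 0.01]
```

>>> apply_moves --motion "0 0 0 6 0 0 3.5;0 0 0 11 0 0 3.5;0 0 0 11 0 0 3.5"

```text
time: 17.58
tool_pos: [599.7, -61.7, 48.2]
eef_rot: [1.96, 0.469, -1.96]
force: [-1.3, -1.1, 7.3]
finger_gap: 40.1
```

Run:
```python
from h import *
avg(6);st()
```

```text
P [599.68 -61.69  48.19] F [-1.28 -1.47  7.51] sd [0.35 0.25 0.56] [0.01 0.01 0.01]
t17.88 [599.723 -61.684  48.21 ] F [-1.334 -0.259  7.255] T [-0.065  0.297 -0.083] gap39.9 q [-0.105  0.518  1.803  0.     0.82   2.561]
[[ 0.     0.457 -0.889]
 [ 0.    -0.889 -0.457]
 [-1.    -0.    -0.   ]]
```

>>> apply_moves --motion "0 0 0 4 0 0 3.5;-0.05 0 0 6 0 0 3.5;-0.05 0 0 6 0 0 3.5;-0.05 0 0 6 0 0 4.3;-0.05 0 0 6 0 0 5;-0.05 0 0 6 0 0 6.4;-0.05 0 0 6 0 0 6.4"

```text
time: 18.47
tool_pos: [599.4, -61.6, 48.0]
eef_rot: [2.019, 0.378, -2.02]
force: [0.3, -0.0, 0.5]
finger_gap: 61.0
```

Run:
```python
from h import *
import cv2
d=vision.get_image("wrist");cv2.imwrite("pics/w7.png",d["img"][:,:,::-1])
avg(4);st()
```

```text
P [599.56 -61.63  48.07] F [ 0.03 -0.08  0.35] sd [0.56 0.33 0.47] [0.06 0.03 0.07]
t18.72 [599.666 -61.699  48.17 ] F [-0.8   -0.432 -0.741] T [ 0.121 -0.086 -0.027] gap64.1 q [-0.105  0.518  1.803  0.     0.82   2.667]
[[-0.     0.361 -0.933]
 [ 0.    -0.933 -0.361]
 [-1.    -0.     0.   ]]
```

View pics/w7.png

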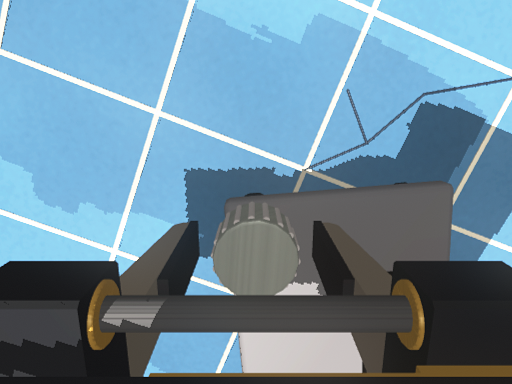

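The fingers are off the knob, which has turned 3.87 rad in all. Now the press check with the fingers shut on top.

>>> apply_moves --motion "-2 0 0 0 0 0 6.4;-3.6 0 0 0 0 0 6.4;-4 0 0 0 0 0 3;-4 0 0 0 0 0 0;-4 0 0 0 0 0 0;-4 0 0 0 0 0 0;-4 0 0 0 0 0 0;-4 0 0 0 0 0 0"

```text
time: 19.38
tool_pos: [599.2, -61.7, 87.4]
eef_rot: [2.019, 0.378, -2.021]
force: [-0.4, 0.6, 1.3]
finger_gap: 26.6
```

Run:
```python
from h import *
avg(5);print(go(600.3,-60.9,79))
```

```text
P [599.41 -61.67  87.7 ] F [-0.1   0.03  0.59] sd [0.52 0.45 0.44] [0.13 0.03 0.18]
[ 0.90530279 -0.04902926 -0.09160523]
```

>>> apply_moves --motion "0 -0.05 -0.07 0 0 0 0;0 -0.05 -0.07 0 0 0 0;0.4 -0.05 -0.07 0 0 0 0;0.8 -0.05 -0.07 0 0 0 0;0.9 -0.05 -0.07 0 0 0 0;0.9 -0.05 -0.07 0 0 0 0"

```text
time: 20.13
tool_pos: [599.7, -60.9, 78.6]
eef_rot: [2.019, 0.377, -2.021]
force: [-0.4, 0.6, 0.8]
finger_gap: 0.4
```

Run:
```python
from h import *
avg(5)
```

```text
P [600.04 -60.97  79.03] F [-0.14 -0.15  0.38] sd [0.45 0.64 0.44] [0.2  0.03 0.26]
```

>>> apply_moves --motion "0.1 0 0 0 0 0 0;0.1 0 0 0 0 0 0"

```text
time: 20.55
tool_pos: [600.2, -61.0, 78.2]
eef_rot: [2.02, 0.377, -2.02]
force: [-0.1, -0.0, 0.5]
finger_gap: 0.6
```

Run:
```python
from h import *
avg(4)
```

```text
P [600.2  -60.98  78.27] F [0.3  0.19 0.06] sd [0.34 0.16 0.33] [0.03 0.01 0.02]
```

>>> apply_moves --motion "0.05 0 0 0 0 0 0;0.05 0 0 0 0 0 0"

```text
time: 20.92
tool_pos: [600.2, -61.0, 77.7]
eef_rot: [2.02, 0.377, -2.02]
force: [0.1, 0.8, 0.6]
finger_gap: 0.2
```

Run:
```python
from h import *
avg(4)
```

```text
P [600.18 -60.98  77.73] F [0.28 0.09 0.39] sd [0.46 0.47 0.4 ] [0.01 0.01 0.02]
```

>>> apply_moves --motion "0.05 0 0 0 0 0 0;0.05 0 0 0 0 0 0"

```text
time: 21.28
tool_pos: [600.2, -61.0, 77.2]
eef_rot: [2.02, 0.377, -2.02]
force: [0.5, -0.0, 0.5]
finger_gap: 0.1
```

Run:
```python
from h import *
avg(4)
```

```text
P [600.16 -60.98  77.21] F [ 0.12 -0.09  0.07] sd [0.45 0.3  0.37] [0.   0.01 0.02]
```

>>> apply_moves --motion "0.04 0 0 0 0 0 0;0.04 0 0 0 0 0 0"

```text
time: 21.65
tool_pos: [600.2, -61.0, 76.8]
eef_rot: [2.02, 0.377, -2.02]
force: [-0.1, 0.2, 0.4]
finger_gap: 0.5
```

Run:
```python
from h import *
avg(5)
```

```text
P [600.18 -60.98  76.83] F [-0.24  0.29 -0.16] sd [0.63 0.45 0.38] [0.02 0.01 0.03]
```

>>> apply_moves --motion "0.04 0 0 0 0 0 0;0.04 0 0 0 0 0 0"

```text
time: 22.07
tool_pos: [600.2, -61.0, 76.4]
eef_rot: [2.02, 0.377, -2.02]
force: [0.0, -0.7, 0.2]
finger_gap: 0.4
```

Run:
```python
from h import *
avg(5)
```

```text
P [600.17 -60.97  76.43] F [0.04 0.11 0.05] sd [0.12 0.57 0.39] [0.01 0.02 0.02]
```

>>> apply_moves --motion "0.04 0 0 0 0 0 0;0.04 0 0 0 0 0 0"

```text
time: 22.48
tool_pos: [600.3, -61.0, 76.2]
eef_rot: [2.02, 0.377, -2.02]
force: [0.4, 0.2, 1.2]
finger_gap: 0.6
```

Run:
```python
from h import *
avg(5)
```

```text
P [600.3  -60.98  76.17] F [-0.06  0.4   1.08] sd [0.51 0.21 0.37] [0.03 0.01 0.01]
```

>>> apply_moves --motion "0.04 0 0 0 0 0 0;0.04 0 0 0 0 0 0"

```text
time: 22.9
tool_pos: [600.4, -61.0, 76.1]
eef_rot: [2.02, 0.377, -2.019]
force: [-0.7, 0.5, 5.3]
finger_gap: 0.5
```

Run:
```python
from h import *
avg(5)
```

```text
P [600.4  -60.99  76.04] F [-1.35  0.12  5.04] sd [0.4  0.55 0.17] [0.01 0.01 0.01]
```

>>> apply_moves --motion "0.04 0 0 0 0 0 0;0.04 0 0 0 0 0 0"

```text
time: 23.32
tool_pos: [600.5, -61.0, 75.9]
eef_rot: [2.02, 0.377, -2.019]
force: [-1.6, 0.2, 8.3]
finger_gap: 0.7
```

Run:
```python
from h import *
avg(5)
```

```text
P [600.48 -61.    75.93] F [-1.78  0.34  8.12] sd [0.57 0.56 0.37] [0.01 0.   0.01]
```

The corner is now stiff, at roughly 29 N/mm with no rocking plateau. The top rests at about 76.2, roughly 0.85 mm above before, and that fits about 0.6 rad past contact. I'll lift clear and check with pictures.

>>> apply_moves --motion "-1 0 0 0 0 0 0;-4 0 0 0 0 0 0;-8 0 0 0 0 0 0;-12 0 0 0 0 0 0;-14 0 0 0 0 0 0;-14 -15 0 0 0 0 0;-14 -15 0 0 0 0 0;-14 -15 0 0 0 0 0;-14 -15 0 0 0 0 0;-14 -15 0 0 0 0 0;-14 -15 0 0 0 0 0;-14 -15 0 0 0 0 0"

```text
time: 24.57
tool_pos: [546.4, 78.6, 215.5]
eef_rot: [2.02, 0.377, -2.019]
force: [-0.6, -0.8, 0.3]
finger_gap: 0.2
```

Run:
```python
from h import *
import cv2
st();c=cams()
o={n:cv2.imread(f"pics/{n}0.png") for n in("scene","side")}
f=lambda x:cv2.resize(x,(300,300),interpolation=cv2.INTER_CUBIC)
A=lambda i:f(i[165:245,195:275]);B=lambda i:f(i[155:235,255:335])
s=c["scene"]["img"][:,:,::-1];d=c["side"]["img"][:,:,::-1]
cv2.imwrite("pics/z9.png",np.vstack([np.hstack([A(o["scene"]),B(o["side"])]),np.hstack([A(s),B(d)])]))
cv2.imwrite("pics/scene9.png",s)
```

```text
t24.57 [546.365  78.552 215.538] F [-0.63  -0.791  0.29 ] T [ 0.051 -0.024 -0.005] gap0.2 q [ 0.14   0.239  1.79  -0.     1.112  2.912]
[[ 0.     0.361 -0.932]
 [-0.    -0.932 -0.361]
 [-1.     0.    -0.   ]]
```

View pics/z9.png

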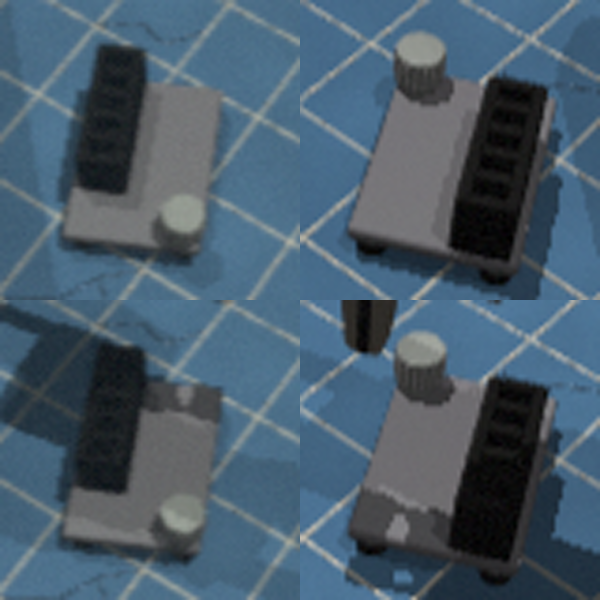

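View pics/scene9.png

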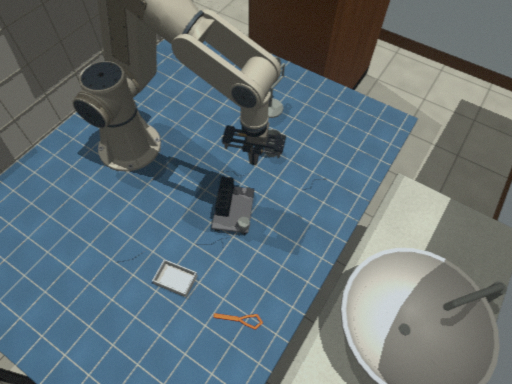

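The stand is where it was, with the knob at (184,218) in the old crop and (184,215) in the new one. The soap box and tongue cleaner haven't moved. I'm handing it in.

```bash
python3 -c "
from workcell import r
r.sign_off()"
```

```text
the job is handed in; nothing more can be done
```

I turned the knob 3.87 rad clockwise in one grip, let go, backed off and handed the job in at about 24.6 s. That should leave the screw foot about 0.5 to 0.75 rad past touching the shelf, inside the 0.2 to 1 rad window.

**Contact point:**
- The vertical force while turning rose sharply at about 3.3 rad.
- The press formula, applied to my reading at the start (71.1 mm under 8 N), gave 3.27 rad.

**Last checks:**
- **Rocking:** pressed on the knob, the corner was stiff (about 29 N/mm) and the 2 to 4 N rocking travel felt at the start was gone. The knob's top stood at 75.9 mm under 8 N.
- **Rest height:** the knob's top now rests at about 76.2 mm, roughly 0.85 mm higher than before.
- **Place:** before and after pictures show the stand where it was, with the soap box and tongue cleaner undisturbed. The tumbler was hidden behind the gripper in the last picture, and I did not check the mirror separately.

**Disagreements and limits:**
- The drop I measured directly when first pressing was about 4.05 mm, which would put contact at only about 2.7 rad. I put this down to the flat fingertips riding on the raised edge of the tilted knob, and trusted the force rise instead.
- I pressed only on the knob's corner, so I inferred that the other three feet still bear and did not test them one by one.

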